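# Slide the tray divider over and lay the long tube in its bay

## Task

Slide the divider of the wooden tray by its yellow knob towards the kraft cup, until the empty bay is long enough for the long blue-capped tube, but without pushing the cup. Then lay the long blue-capped tube flat on the floor of the lengthened bay, along the tray, and let go; the cup must stay standing where it is in its own bay.

Things in the scene. Friction and masses are not known exactly. Their poses are not given: they have to be found in the camera images.
- tray: Open light-wood tray, fixed to the table, 320 x 150 mm outside and 45 mm high; inside 300 mm (along its x) by 130 mm (along its y); walls 10 mm thick, floor 8 mm thick. Origin: centre of its underside; x runs along its length, z up. One divider across it parts it into two bays, one at the tray's +x end and one at its -x end. One bay, at either end, holds the kraft cup; the other is empty but for a 1 mm thin green felt disc on its floor (60 mm across, look only).
- divider (a joint): Position of the divider's middle plane along the tray's x, in m: 0 at the middle of the tray, positive towards the tray's +x end, range -0.1 to 0.1. White plate 8 mm thick (a 14 mm wide bar on its top edge, top at 53 mm above the table). It starts within 12 mm of the middle, where neither bay takes the long tube. It slides stiffly (about 2 N) and stays where it is left.
- divider_knob (a point): Centre of the top of the divider's upright round yellow knob, 24 mm in diameter and 45 mm tall (53 to 98 mm above the table), on the tray's centre line and in the divider's middle plane. It can be pinched from above in any direction.
- long_tube: Brown kraft-board tube with blue square end caps, lying on the table: 172 mm long over the caps, tube 32 mm in diameter, caps 36 mm square and 12 mm thick, about 60 g. Origin: centre of its underside (tube axis 18 mm above); x runs along its length. The other tubes on the table are shorter: 85 mm with blue caps, 130 mm with white caps.
- cup: Short open kraft cup standing in one bay of the tray: 56 mm in diameter, 44 mm tall, wall 3 mm, about 30 g. Origin: centre of its underside, 38 to 46 mm from the inside of the tray's end wall. z is its axis, up.
Things that resemble listed ones, but are neither listed nor needed, are in the scene too. What is shaped like the long_tube but orange or red is not meant. Leave any turquoise look-alike of the cup alone.

How it is judged:
By the outcome, as a careful person would: the job done as asked, in the order asked, and still so for the second after the job is handed in, with the robot touching nothing.
It also fails if it takes over 53 s, if anything falls off the work surface, if the arm or the gripper's body presses on something with over 40 N, if the wrist force passes 120 N, or if a joint passes its speed limit or range.

## Robot

A 6-joint arm with a two-finger parallel gripper is mounted at the origin on the work surface. World frame = base frame: x ahead of the robot, y to its left, z up, the work surface at z = 0. Lengths are in m, angles in rad, forces in N, time in s.
With the tool pointing down it reaches from about 0.35 to 0.975 m from the base axis. Payload 4.9 kg.
Tool frame: the origin (TCP) lies midway between the tips of the shut fingers; the grasp point (between the pads) lies 19 mm behind it; z points along the fingers, y is the line along which they close (so a half turn about z gives the same grasp; the last joint's range is limited). The gripper opens to 85 mm and grips with 20 to 120 N. Pads are 22 mm wide; open, the fingers measure 114 mm over their backs; the gripper's body (76 mm by 85 mm) begins 54 mm behind the grasp point. The pads swing forward as they close: fully open they stand 13 mm farther back than shut.
Start: joints at [-1.317, 0.053, 1.613, -0, 1.476, -0.119], TCP at [0.228, -0.582, 0.211] pointing down, gripper open.
Joint ranges: [-3.01, 3.01], [-1.01, 2.22], [0.06, 2.58], [-1.02, 4.17], [0.09, 2.62], [-3.14, 3.14]. Speed limits (rad/s): [2.57, 2.57, 3.14, 3.14, 3.14, 3.14].

## Interface

Orientations are given as a rotation vector (axis times angle).
In Python, from station import ctrl gives the robot as it stands.
- The arm moves only by the shell command python3 -m handwheel 'ROWS' [FORCE]. ROWS is JSON, a list of rows, each an object with "gripper": the gripper command: -1 is fully open, 1 is shut, values between are in proportion; "offset": the shift along the tool's x, y, z in mm, a list of three; "rotation": the turn, a rotation vector about the tool's x, y, z in rad, a list of three. A call has exactly 8 rows; each row is the pose to reach, as a shift and turn from the pose commanded when the call began, along the tool's axes at that moment; what a row does not reach only later rows make up. A row lasts 1/8 s, in which the tool goes at most 62.5 mm and 10.7 degrees, less where a joint would pass 70% of its speed; a pose out of reach is approached as far as the arm can. A call with a gripper value outside its range is refused whole. The fingers move at their own pace and stop on an object; FORCE is the grip in N (left out, the last holds). Time passes only in rows, so rows that repeat a pose let the fingers close, or fill a call up. It gives the time, the measured TCP pose, the force, the opening and the grip force at its end, in the units of the state.
- ctrl.get_obs(): the state, without advancing time (a new reading comes with each control period).
- ctrl.get_image(name): name is "scene" or "top" or "wrist"; returns a dict with "image" (384x512x3 uint8, red, green, blue), "fovy" (degrees; the focal length in pixels is half the picture's height over the tangent of half this angle, whatever the lens; pixels are square), "cx", "cy" (the principal point, pixels), "xyz" and "attitude" of the camera in the world. Camera axes: x right, y up, looking along -z (the intrinsics and any distortion apply to the point x, -y, -z); pixel columns grow to the right and rows downward; lengths in m; the calibration is good to about 2 mm. A picture is of the moment at which its call begins. There is no depth.
- ctrl.finish_job(): hands the job in; it is judged then, once.
The state is a dict: "t": time; "q": joint angles; "dq": joint speeds; "effort": joint torques, N m; "tool_pos": TCP position; "tool_rot": TCP orientation; "contact_force": force on the tool from outside, world axes, zero at the start; "wrist_torque": the same for the moment, N m; "opening": finger opening in m; "grip_force": force on a finger pad.
Only numpy, scipy, OpenCV 4.12 (cv2) and the standard library are available. Lean on these libraries where they do the work, as an engineer would, in place of code of your own. Each camera call takes 0.05 s, during which the arm holds its last target. There are 200 camera calls.

## Working session

There is one attempt and no reset: what is moved stays moved. The work goes in short steps, Python scripts to look and compute and a shell command to move; the robot and the scene stay as the last step left them, time stands still between calls to the robot, and variables do not carry over. Pictures are saved under pics/ and viewed, at most 10 in all, crops included, and the job is handed in when it is done.

```bash
mkdir -p pics; cat > h.py <<'E'
import numpy as np, cv2
from scipy.spatial.transform import Rotation as R
from station import ctrl
def cam(n):
    d=ctrl.get_image(n); return d
def rot(a):
    a=np.array(a,float)
    return a if a.shape==(3,3) else R.from_rotvec(a).as_matrix()
def ray(d,u,v):
    f=d["image"].shape[0]/2/np.tan(np.radians(d["fovy"])/2)
    k=d.get("distortion")
    r=np.array([(u-d["cx"])/f,-(v-d["cy"])/f,-1.])
    return np.array(d["xyz"]),rot(d["attitude"])@r
def onz(d,u,v,z):
    o,r=ray(d,u,v); return o+r*(z-o[2])/r[2]
def proj(d,p):
    f=d["image"].shape[0]/2/np.tan(np.radians(d["fovy"])/2)
    c=rot(d["attitude"]).T@(np.array(p)-np.array(d["xyz"]))
    return d["cx"]-f*c[0]/c[2], d["cy"]+f*c[1]/c[2]
def save(d,n): cv2.imwrite("pics/"+n,cv2.cvtColor(d["image"],cv2.COLOR_RGB2BGR))
E
python3 - <<'E'
from h import *
import pickle
for n in("top","scene"):
    d=cam(n); save(d,n+"0.png"); pickle.dump(d,open(n+".pkl","wb")); print({k:v for k,v in d.items() if k!="image"})
print(ctrl.get_obs())
E
```

```text
{'fovy': 47.476916519132644, 'cx': 244.67949128435268, 'cy': 190.11853648506764, 'xyz': array([ 0.39496767, -0.00565543,  1.11768191]), 'attitude': array([ 0.07355226, -0.05749101, -1.54945474])}
{'fovy': 43.823548640592094, 'cx': 256.14290184212564, 'cy': 194.04545240021235, 'xyz': array([1.20026007, 0.2275443 , 1.11174546]), 'attitude': array([0.43983485, 0.58879904, 1.7862208 ])}
{'t': 0.1, 'q': array([-1.31697939e+00,  5.32739256e-02,  1.61413380e+00, -4.24993310e-05,
        1.47601557e+00, -1.18987564e-01]), 'dq': array([-0.00123589, -0.00150193, -0.00168133, -0.00013286,  0.00105651,
        0.00028411]), 'effort': array([ 3.97815602e-04, -3.94908679e+01, -3.71360779e+01, -1.34661018e-04,
        3.94651172e-03,  2.19074968e-05]), 'tool_pos': array([ 0.22748767, -0.58148809,  0.20941017]), 'tool_rot': array([-3.08537869e+00, -5.81882942e-01,  2.59859092e-04]), 'contact_force': array([-0.96538   , -0.85410045, -0.37891309]), 'wrist_torque': array([-0.00138803, -0.01149901, -0.04215086]), 'grip_force': 0.0, 'opening': 0.08536633277416898}
```

View pics/top0.png

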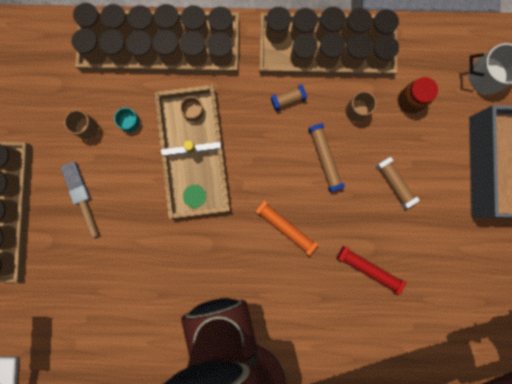

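View pics/scene0.png

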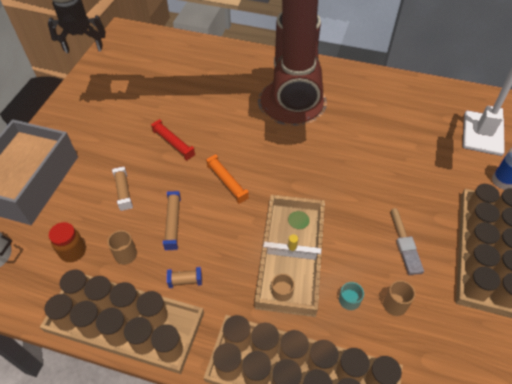

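The top picture shows the tray with its cup bay far from the robot (cup at 192,109, knob at 189,147, green disc at 195,196). Candidates for the tube:
- long blue-capped at (326,158)
- short blue at (289,98)
- white-capped at (399,184)
- orange at (287,229)
- red at (371,271)

I choose (326,158), the long brown tube with blue caps. Look-alikes of the cup are at (79,124), (126,120, turquoise) and (362,105).

```bash
cat > m.py <<'E'
from h import *
def blobs(im,lo,hi,amin=15):
    h=cv2.cvtColor(im,cv2.COLOR_RGB2HSV); m=cv2.inRange(h,np.array(lo),np.array(hi))
    n,l,s,c=cv2.connectedComponentsWithStats(m)
    return [(int(s[i,4]),c[i].round(1),s[i,:4]) for i in range(1,n) if s[i,4]>=amin],m
E
python3 - <<'E'
from m import *
import pickle
d=pickle.load(open("top.pkl","rb")); s=pickle.load(open("scene.pkl","rb"))
for nm,dd in(("top",d),("scene",s)):
    for c,lo,hi,z in(("blue",(108,120,60),(125,255,255),.02),("yellow",(22,150,120),(32,255,255),.09),("green",(45,80,50),(80,255,255),.009),("white",(0,0,185),(180,50,255),.053)):
        for a,p,b in blobs(dd["image"],lo,hi)[0]: print(nm,c,a,p,b,onz(dd,*p,z).round(4)[:2])
# tray outer corners, top rim z=.045 from top
for p in((156,91),(214,86),(230,212),(169,218)): print(p,onz(d,*p,.045).round(4))
print("cup rim",onz(d,192,106,.052))
c=cv2.resize(d["image"][110:210,290:370],None,fx=4,fy=4,interpolation=2)
t=cv2.resize(d["image"][80:225,145:240],None,fx=4,fy=4,interpolation=2)
o=np.zeros((580,700,3),np.uint8); o[:400,:320]=c; o[:,320:700]=t
cv2.imwrite("pics/crop.png",o[:,:,::-1])
E
```

```text
top blue 44 [302.3  91.9] [299  86   7  13] [ 0.743  -0.1362]
top blue 61 [275.1 102. ] [272  95   8  14] [ 0.7152 -0.0667]
top blue 44 [316.  126.9] [310 124  13   7] [ 0.6523 -0.1719]
top blue 54 [336.4 187.2] [330 184  14   7] [ 0.4989 -0.2243]
top yellow 67 [188.3 145. ] [184 141   9  10] [0.5864 0.1425]
top green 400 [194.2 195.8] [183 185  23  23] [0.4707 0.135 ]
top white 176 [497.3  72.5] [488  66  18  16] [ 0.7905 -0.6167]
top white 146 [207.5 145.6] [195 142  25   8] [0.5926 0.1003]
top white 136 [172.5 150.3] [161 147  25   8] [0.5793 0.1865]
top white 64 [385.8 161.8] [380 157  13  10] [ 0.5607 -0.3385]
top white 61 [412.1 201.7] [406 197  13  10] [ 0.464  -0.4017]
top white 337 [  6.2 370.8] [  0 359  14  25] [0.0419 0.564 ]
scene blue 264 [504.5 172.9] [496 160  16  24] [0.1457 0.6775]
scene blue 22 [172.5 192.6] [168 192  11   3] [ 0.4887 -0.2312]
scene blue 68 [169.6 243.4] [164 241  12   7] [ 0.6464 -0.1745]
scene blue 39 [198.2 273.7] [197 268   4  12] [ 0.7082 -0.0708]
scene blue 37 [168.9 277. ] [168 270   3  16] [ 0.7378 -0.1384]
scene yellow 95 [292.8 241.4] [289 235   9  15] [0.5902 0.1421]
scene green 31 [304.  223.7] [300 220   8   8] [0.4784 0.1514]
scene white 899 [486.3 135.6] [465 108  39  46] [0.041 0.613]
scene white 98 [473.9 114.8] [466 111  16   9] [-0.041   0.5749]
scene white 43 [118.1 169.1] [112 167  13   6] [ 0.4761 -0.3993]
scene white 50 [123.2 200.6] [117 198  13   6] [ 0.5735 -0.3361]
scene white 117 [275.4 245.2] [264 242  24   8] [0.5916 0.0991]
scene white 129 [308.5 249.1] [296 246  25   8] [0.5789 0.1827]
(156, 91) [0.7308 0.2348 0.045 ]
(214, 86) [0.7463 0.089  0.045 ]
(230, 212) [0.4302 0.0412 0.045 ]
(169, 218) [0.4124 0.1907 0.045 ]
cup rim [0.69197876 0.14186671 0.052     ]
```

View pics/crop.png

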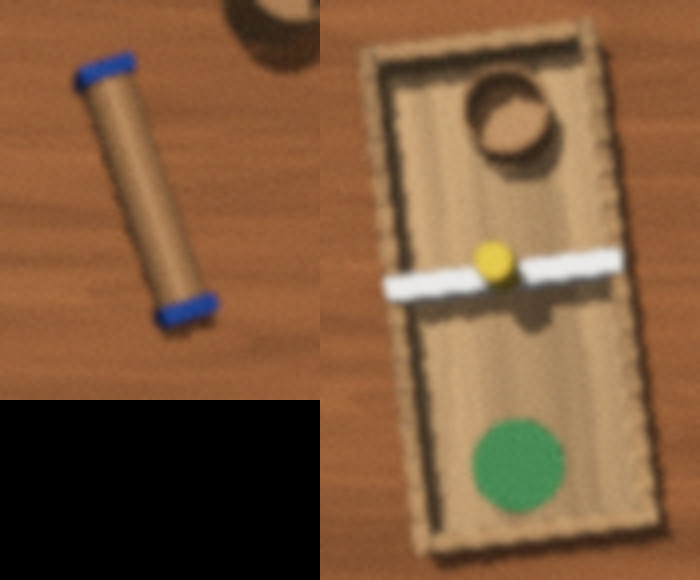

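The crop confirms a plain brown tube with dark-blue caps and the cup in the far bay. First I move to above the knob.

```bash
cat > go.py <<'E'
from h import *
import sys
def go(x,y,z,yawdeg):
    o=ctrl.get_obs(); T=rot(o["tool_rot"]); d=np.array([x,y,z])-o["tool_pos"]
    c,s=np.cos(np.radians(yawdeg)),np.sin(np.radians(yawdeg))
    W=np.array([[c,s,0],[s,-c,0],[0,0,-1.]])
    print("t",o["t"],"pos",o["tool_pos"].round(4),"yaw",np.degrees(np.arctan2(T[1,0],T[0,0])).round(2),"q6",o["q"][5].round(2))
    print("offset",(T.T@d*1000).round(1),"rot",R.from_matrix(T.T@W).as_rotvec().round(3))
if __name__=="__main__": go(*map(float,sys.argv[1:5]))
E
python3 go.py .586 .1425 .2 8.5
```

```text
t 0.1 pos [ 0.2275 -0.5815  0.2094] yaw 21.36 q6 -0.12
offset [ 597.6 -543.7   10.5] rot [-0.002  0.     0.224]
```

```bash
python3 -m handwheel '[{"gripper":-1,"offset":[40,-36,0],"rotation":[0,0,0]},{"gripper":-1,"offset":[85,-77,0],"rotation":[0,0,0.03]},{"gripper":-1,"offset":[130,-118,0],"rotation":[0,0,0.06]},{"gripper":-1,"offset":[175,-159,0],"rotation":[0,0,0.1]},{"gripper":-1,"offset":[220,-200,0],"rotation":[0,0,0.14]},{"gripper":-1,"offset":[265,-241,0],"rotation":[0,0,0.18]},{"gripper":-1,"offset":[310,-282,0],"rotation":[0,0,0.224]},{"gripper":-1,"offset":[350,-318,0],"rotation":[0,0,0.224]}]'; python3 go.py .586 .1425 .2 8.5
```

```text
t: 1.1
tool_pos: [0.4381, -0.1563, 0.2102]
tool_rot: [-3.133, -0.234, -0.0]
contact_force: [0.4, -0.2, -0.4]
opening: 0.0854
grip_force: 0.0
t 1.1 pos [ 0.4381 -0.1563  0.2102] yaw 8.54 q6 0.92
offset [ 190.6 -273.5   10.2] rot [-0.    -0.     0.001]
```

```bash
python3 -m handwheel '[{"gripper":-1,"offset":[31,-45,2],"rotation":[0,0,0]},{"gripper":-1,"offset":[62,-90,4],"rotation":[0,0,0]},{"gripper":-1,"offset":[93,-134,6],"rotation":[0,0,0]},{"gripper":-1,"offset":[124,-178,8],"rotation":[0,0,0]},{"gripper":-1,"offset":[152,-220,9],"rotation":[0,0,0]},{"gripper":-1,"offset":[176,-252,10],"rotation":[0,0,0]},{"gripper":-1,"offset":[190,-273,10],"rotation":[0,0,0]},{"gripper":-1,"offset":[190,-273,10],"rotation":[0,0,0]}]'
python3 - <<'E'
from h import *
import pickle
d=cam("wrist"); save(d,"w1.png"); pickle.dump(d,open("w1.pkl","wb")); print({k:v for k,v in d.items() if k!="image"})
E
python3 go.py .586 .1425 .08 8.5
```

```text
t: 2.1
tool_pos: [0.5852, 0.1406, 0.2]
tool_rot: [3.132, 0.236, -0.002]
contact_force: [0.7, 0.2, -0.2]
opening: 0.0854
grip_force: 0.0
{'fovy': 58.9712616966235, 'cx': 253.26053123178494, 'cy': 190.1126839310513, 'xyz': array([0.65243106, 0.15187275, 0.36230854]), 'attitude': array([-0.22623741,  0.19320025, -1.41013684])}
t 2.15 pos [0.585  0.1396 0.2001] yaw 8.56 q6 1.53
offset [  1.6  -2.8 120.1] rot [0.001 0.001 0.001]
```

View pics/w1.png

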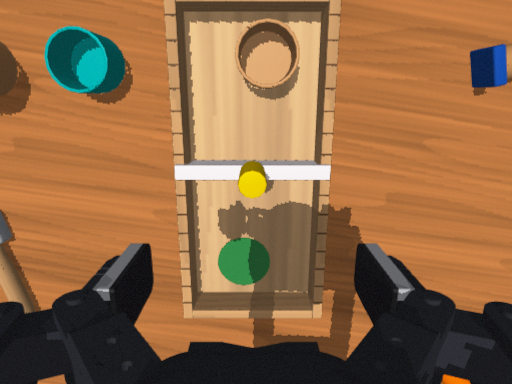

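The wrist view shows the knob top at (253,185), the divider bar spanning columns 175–330 at row 172, the cup rim centre near (268,54), and the tray corners at (168,2)/(339,2) far and (182,318)/(322,318) near.

```bash
python3 - <<'E'
from m import *
import pickle
d=pickle.load(open("w1.pkl","rb"))
b,m=blobs(d["image"],(22,150,170),(32,255,255)); print(b)
P=lambda u,v,z:onz(d,u,v,z)[:2]
a,bb=P(180,173,.053),P(327,173,.053); n=bb-a; print("bar ends",a,bb,"ang",np.degrees(np.arctan2(n[0],-n[1])))
nr=[P(182,318,.045),P(322,318,.045)]; fr=[P(168,2,.045),P(339,2,.045)]
l=fr[0]-nr[0]; r=fr[1]-nr[1]
print("side angles",np.degrees(np.arctan2(l[1],l[0])),np.degrees(np.arctan2(r[1],r[0])))
print("near mid",(nr[0]+nr[1])/2,"width",np.linalg.norm(nr[0]-nr[1]),"len",np.linalg.norm(l))
th=np.radians(8.5);u=np.array([np.cos(th),np.sin(th)]);v=np.array([-u[1],u[0]])
N=(nr[0]+nr[1])/2; C=N+.16*u
f=lambda p:(((p-C)@u).round(4),((p-C)@v).round(4))
print("C",C,"divider",f((a+bb)/2),"knob",P(253,184,.098),f(P(253,184,.098)))
print("cup rim c",f(P(268,54,.052)),"bottom edge",f(P(268,90,.052)))
E
```

```text
[(624, array([251.8, 183.9]), array([238, 170,  29,  29], dtype=int32))]
bar ends [0.57287013 0.20860662] [0.59351211 0.07304102] ang 8.657678622256695
side angles 7.609676890021426 9.143927881057124
near mid [0.4218856  0.11783253] width 0.15190242742293664 len 0.3082144549833791
C [0.58012814 0.14148204] divider (np.float64(0.0029), np.float64(-0.0011)) knob [0.58424559 0.14147206] (np.float64(0.0041), np.float64(-0.0006))
cup rim c (np.float64(0.1067), np.float64(-0.0131)) bottom edge (np.float64(0.0773), np.float64(-0.0136))
```

```bash
python3 -m handwheel '[{"gripper":-1,"offset":[0,-2,40],"rotation":[0,0,0]},{"gripper":-1,"offset":[0,-2,80],"rotation":[0,0,0]},{"gripper":-1,"offset":[0,-2,115],"rotation":[0,0,0]},{"gripper":-1,"offset":[0,-2,138],"rotation":[0,0,0]},{"gripper":-1,"offset":[0,-2,138],"rotation":[0,0,0]},{"gripper":0.5,"offset":[0,-2,138],"rotation":[0,0,0]},{"gripper":0.7,"offset":[0,-2,138],"rotation":[0,0,0]},{"gripper":1,"offset":[0,-2,138],"rotation":[0,0,0]}]' 30; python3 -m handwheel '[{"gripper":1,"offset":[0,0,0],"rotation":[0,0,0]},{"gripper":1,"offset":[0,0,0],"rotation":[0,0,0]},{"gripper":1,"offset":[0,0,0],"rotation":[0,0,0]},{"gripper":1,"offset":[0,0,0],"rotation":[0,0,0]},{"gripper":1,"offset":[2,0,0],"rotation":[0,0,0]},{"gripper":1,"offset":[4,0,0],"rotation":[0,0,0]},{"gripper":1,"offset":[7,0,0],"rotation":[0,0,0]},{"gripper":1,"offset":[10,0,0],"rotation":[0,0,0]}]'; python3 go.py .5845 .1415 .062 8.5
```

```text
t: 3.15
tool_pos: [0.5857, 0.1417, 0.0639]
tool_rot: [-3.133, -0.233, -0.003]
contact_force: [0.4, -0.3, -0.3]
opening: 0.0323
grip_force: 0.0
t: 4.15
tool_pos: [0.5954, 0.1433, 0.0637]
tool_rot: [3.133, 0.234, 0.001]
contact_force: [-1.6, -0.8, 5.9]
opening: 0.0224
grip_force: 29.6
t 4.15 pos [0.5954 0.1433 0.0637] yaw 8.54 q6 1.54
offset [-11.    0.1   1.7] rot [ 0.    -0.001  0.001]
```

```bash
python3 -m handwheel '[{"gripper":1,"offset":[5,0,0],"rotation":[0,0,0]},{"gripper":1,"offset":[11,0,0],"rotation":[0,0,0]},{"gripper":1,"offset":[17,0,0],"rotation":[0,0,0]},{"gripper":1,"offset":[23,0,0],"rotation":[0,0,0]},{"gripper":1,"offset":[29,0,0],"rotation":[0,0,0]},{"gripper":1,"offset":[34,0,0],"rotation":[0,0,0]},{"gripper":1,"offset":[37,0,0],"rotation":[0,0,0]},{"gripper":1,"offset":[38,0,0],"rotation":[0,0,0]}]'; python3 -m handwheel '[{"gripper":0.5,"offset":[0,0,0],"rotation":[0,0,0]},{"gripper":-0.3,"offset":[0,0,0],"rotation":[0,0,0]},{"gripper":-1,"offset":[0,0,0],"rotation":[0,0,0]},{"gripper":-1,"offset":[0,0,-10],"rotation":[0,0,0]},{"gripper":-1,"offset":[0,0,-45],"rotation":[0,0,0]},{"gripper":-1,"offset":[0,0,-90],"rotation":[0,0,0]},{"gripper":-1,"offset":[0,0,-136],"rotation":[0,0,0]},{"gripper":-1,"offset":[-40,0,-136],"rotation":[0,0,0]}]'
python3 - <<'E'
from h import *
import pickle
d=cam("wrist"); save(d,"w2.png"); pickle.dump(d,open("w2.pkl","wb"))
E
python3 go.py .5757 -.198 .2 18.9
```

```text
t: 5.15
tool_pos: [0.633, 0.149, 0.0637]
tool_rot: [3.133, 0.234, 0.001]
contact_force: [-2.2, 0.3, 6.2]
opening: 0.0224
grip_force: 29.6
t: 6.15
tool_pos: [0.5968, 0.1432, 0.2056]
tool_rot: [-3.132, -0.233, -0.018]
contact_force: [-0.3, -0.4, 1.1]
opening: 0.0856
grip_force: 0.0
t 6.2 pos [0.5898 0.1428 0.2012] yaw 8.56 q6 1.54
offset [-64.7 334.9   1.2] rot [ 0.    -0.001 -0.181]
```

View pics/w2.png

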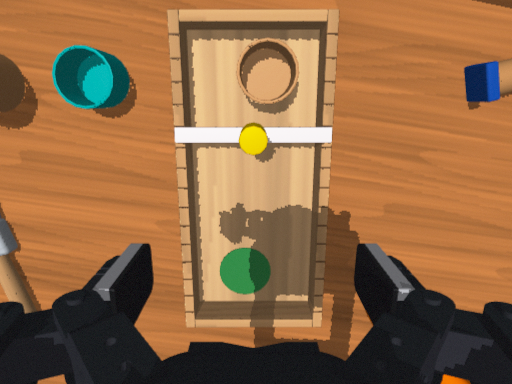

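The divider now sits at row 135, about 30 px short of the cup (rim at 268,70), which still stands. The near wall's outer edge is at row 327. Next I measure the bay and move to the tube.

```bash
python3 - <<'E'
from h import *
import pickle
d=pickle.load(open("w2.pkl","rb"))
P=lambda u,v,z:onz(d,u,v,z)[:2]
nr=[P(187,327,.045),P(323,327,.045)]; fr=[P(167,11,.045),P(339,11,.045)]
N=(nr[0]+nr[1])/2;F=(fr[0]+fr[1])/2;u=(F-N)/np.linalg.norm(F-N);v=np.array([-u[1],u[0]])
C=(N+F)/2; print("N",N,"F",F,"C",C,"len",np.linalg.norm(F-N),"ang",np.degrees(np.arctan2(u[1],u[0])))
f=lambda p:((p-C)@u).round(4)
print("bar near",f(P(253,143,.053)),"far",f(P(220,127,.053)),"cup edge",f(P(268,105,.052)),"cup c",f(P(268,71,.052)), "near inner", f(P(255,318,.045)))
t=-.15+(f(P(220,143,.053))+.15)/2; print("place centre",t,C+u*t)
E
python3 -m handwheel '[{"gripper":-1,"offset":[-8,42,0],"rotation":[0,0,-0.03]},{"gripper":-1,"offset":[-18,95,0],"rotation":[0,0,-0.06]},{"gripper":-1,"offset":[-28,147,0],"rotation":[0,0,-0.1]},{"gripper":-1,"offset":[-38,199,0],"rotation":[0,0,-0.14]},{"gripper":-1,"offset":[-48,251,0],"rotation":[0,0,-0.181]},{"gripper":-1,"offset":[-57,296,0],"rotation":[0,0,-0.181]},{"gripper":-1,"offset":[-65,335,0],"rotation":[0,0,-0.181]},{"gripper":-1,"offset":[-65,335,0],"rotation":[0,0,-0.181]}]'
python3 - <<'E'
from h import *
import pickle
d=cam("wrist"); save(d,"w3.png"); pickle.dump(d,open("w3.pkl","wb"))
E
python3 go.py .5757 -.198 .2 18.9
```

```text
N [0.42211448 0.11571859] F [0.73525697 0.16500918] C [0.57868573 0.14036389] len 0.31699807677177705 ang 8.945317311606958
bar near 0.0455 far 0.0604 cup edge 0.0796 cup c 0.1087 near inner -0.1471
place centre -0.05215 [0.52717002 0.13225499]
t: 7.2
tool_pos: [0.5778, -0.2004, 0.1987]
tool_rot: [3.1, 0.51, -0.0]
contact_force: [0.4, 0.4, -0.1]
opening: 0.0853
grip_force: 0.0
t 7.25 pos [ 0.578  -0.1989  0.1985] yaw 18.77 q6 0.79
offset [-1.9 -1.6 -1.5] rot [-0.001 -0.    -0.002]
```

View pics/w3.png

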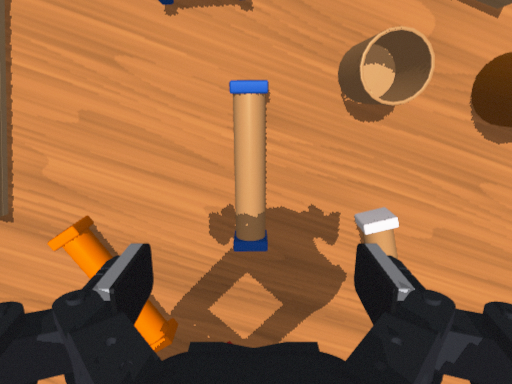

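The brown tube lies upright in the picture, with caps at (249,86) and (251,244). The white-capped tube at (376,222) and the orange one at (110,270) are clear of the fingers.

```bash
python3 - <<'E'
from m import *
import pickle
d=pickle.load(open("w3.pkl","rb"))
b,_=blobs(d["image"],(105,150,60),(125,255,255),100)
for q in b: print(q)
P=lambda u,v:onz(d,u,v,.036)[:2]
a=P(249,80.5); c=P(251,250-7)  # outer top edges
for q in ((a,P(251,250)),):
    l=q[0]-q[1]; print(q,"len",np.linalg.norm(l),"ang",np.degrees(np.arctan2(l[1],l[0])),"mid",(q[0]+q[1])/2)
E
python3 go.py .5757 -.198 .004 18.9
```

```text
(452, array([248.5,  86.5]), array([230,  81,  38,  12], dtype=int32))
(362, array([250. , 244.9]), array([234, 236,  33,  15], dtype=int32))
(array([ 0.65313239, -0.16994511]), array([ 0.49380603, -0.22554702])) len 0.16874970835837297 ang 19.238027821142985 mid [ 0.57346921 -0.19774607]
t 7.25 pos [ 0.578  -0.1989  0.1985] yaw 18.77 q6 0.79
offset [ -1.9  -1.4 194.5] rot [-0.001 -0.    -0.002]
```

```bash
python3 -m handwheel '[{"gripper":-1,"offset":[-3.5,-2,40],"rotation":[0,0,-0.005]},{"gripper":-1,"offset":[-3.5,-2,90],"rotation":[0,0,-0.005]},{"gripper":-1,"offset":[-3.5,-2,140],"rotation":[0,0,-0.005]},{"gripper":-1,"offset":[-3.5,-2,175],"rotation":[0,0,-0.005]},{"gripper":-1,"offset":[-3.5,-2,190],"rotation":[0,0,-0.005]},{"gripper":-1,"offset":[-3.5,-2,194],"rotation":[0,0,-0.005]},{"gripper":0,"offset":[-3.5,-2,194],"rotation":[0,0,-0.005]},{"gripper":0.5,"offset":[-3.5,-2,194],"rotation":[0,0,-0.005]}]' 25; python3 -m handwheel '[{"gripper":1,"offset":[0,0,0],"rotation":[0,0,0]},{"gripper":1,"offset":[0,0,0],"rotation":[0,0,0]},{"gripper":1,"offset":[0,0,0],"rotation":[0,0,0]},{"gripper":1,"offset":[0,0,0],"rotation":[0,0,0]},{"gripper":1,"offset":[0,0,-15],"rotation":[0,0,0]},{"gripper":1,"offset":[0,0,-45],"rotation":[0,0,0]},{"gripper":1,"offset":[0,0,-90],"rotation":[0,0,0]},{"gripper":1,"offset":[0,0,-125],"rotation":[0,0,0]}]'; python3 go.py .5275 .1325 .13 8.7
```

```text
t: 8.25
tool_pos: [0.5756, -0.1978, 0.0065]
tool_rot: [3.096, 0.523, 0.004]
contact_force: [0.9, -0.2, -0.1]
opening: 0.0515
grip_force: 0.0
t: 9.25
tool_pos: [0.5745, -0.1975, 0.1318]
tool_rot: [3.097, 0.523, 0.002]
contact_force: [-0.8, -0.4, -1.1]
opening: 0.024
grip_force: 20.1
t 9.25 pos [ 0.5745 -0.1975  0.1318] yaw 19.18 q6 0.78
offset [  64.  -327.1    1.5] rot [ 0.001 -0.001  0.183]
```

```bash
python3 - <<'E'
from h import *
d=cam("wrist"); s=cam("scene"); u,v=map(int,proj(s,[.574,-.198,.14])); print(u,v)
c=cv2.resize(s["image"][max(0,v-50):v+50,max(0,u-55):u+55],None,fx=3.6,fy=3.6,interpolation=2)
o=np.zeros((384,800,3),np.uint8); o[:, :400]=d["image"][:,56:456]; o[:c.shape[0],400:400+c.shape[1]]=c[:384,:400]
cv2.imwrite("pics/grasp.png",o[:,:,::-1])
E
```

```text
165 193
```

View pics/grasp.png

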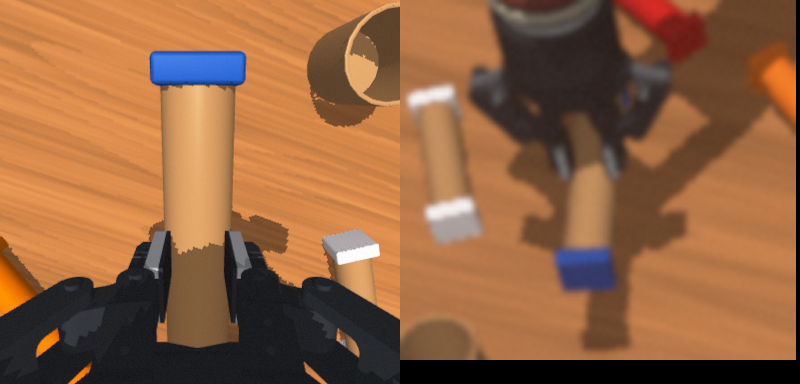

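The tube is held level between the pads, with its cap at (198,68) in the left view. I carry it over the bay next.

```bash
python3 -m handwheel '[{"gripper":1,"offset":[4,-20,0],"rotation":[0,0,0.01]},{"gripper":1,"offset":[12,-60,0],"rotation":[0,0,0.03]},{"gripper":1,"offset":[21,-105,0],"rotation":[0,0,0.06]},{"gripper":1,"offset":[30,-152,0],"rotation":[0,0,0.09]},{"gripper":1,"offset":[39,-198,0],"rotation":[0,0,0.12]},{"gripper":1,"offset":[47,-242,0],"rotation":[0,0,0.15]},{"gripper":1,"offset":[54,-278,0],"rotation":[0,0,0.17]},{"gripper":1,"offset":[60,-304,0],"rotation":[0,0,0.183]}]'; python3 -m handwheel '[{"gripper":1,"offset":[5,-12,0],"rotation":[0,0,0]},{"gripper":1,"offset":[8,-19,0],"rotation":[0,0,0]},{"gripper":1,"offset":[8,-22,0],"rotation":[0,0,0]},{"gripper":1,"offset":[8,-22,0],"rotation":[0,0,0]},{"gripper":1,"offset":[8,-22,0],"rotation":[0,0,0]},{"gripper":1,"offset":[8,-22,0],"rotation":[0,0,0]},{"gripper":1,"offset":[8,-22,0],"rotation":[0,0,0]},{"gripper":1,"offset":[8,-22,0],"rotation":[0,0,0]}]'; python3 go.py .527 .132 .075 8.7
python3 - <<'E'
from h import *
d=cam("wrist"); save(d,"w5.png")
import pickle; pickle.dump(d,open("w5.pkl","wb"))
E
```

```text
t: 10.35
tool_pos: [0.5296, 0.111, 0.128]
tool_rot: [-3.132, -0.239, 0.003]
contact_force: [1.1, -0.3, 0.2]
opening: 0.0241
grip_force: 20.1
t: 11.35
tool_pos: [0.5356, 0.1325, 0.1296]
tool_rot: [-3.133, -0.238, -0.0]
contact_force: [-0.2, 0.5, -0.9]
opening: 0.0238
grip_force: 20.2
t 11.35 pos [0.5356 0.1325 0.1296] yaw 8.69 q6 1.53
offset [-8.6 -0.9 54.6] rot [ 0. -0. -0.]
```

View pics/w5.png

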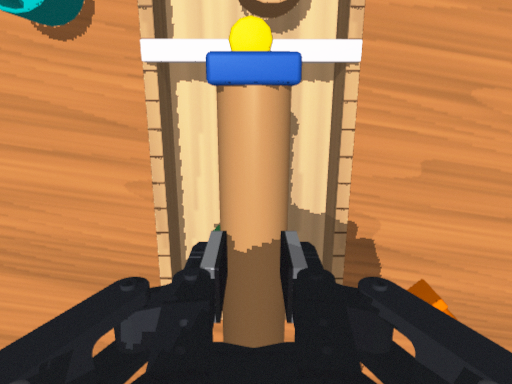

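The tube is aligned over the bay. Its far cap's top edge is at row 52, and the bar at row 50 is much lower down. I check the cap's position with a ray before lowering.

```bash
python3 - <<'E'
from h import *
import pickle
d=pickle.load(open("w5.pkl","rb"))
th=np.radians(8.7);u=np.array([np.cos(th),np.sin(th)]);v=np.array([-u[1],u[0]])
C=np.array([.5787,.1404]); f=lambda p:((p[:2]-C)@u*1000,(p[:2]-C)@v*1000)
z=.160
print("cap far edge",f(onz(d,254,52,z)),"tube near edge of bar",f(onz(d,250,62,.053)),"bar mid",f(onz(d,250.5,50,.053)))
print("tcp",f(ctrl.get_obs()["tool_pos"]))
print("walls at row150", f(onz(d,152,150,.045)),f(onz(d,357,150,.045)))
E
```

```text
cap far edge (np.float64(39.31932156593251), np.float64(-0.6512013813640878)) tube near edge of bar (np.float64(45.4340577669247), np.float64(1.7125126621512106)) bar mid (np.float64(52.81889222051682), np.float64(1.37019723791132))
tcp (np.float64(-43.79136448672336), np.float64(-1.3462895285884284))
walls at row150 (np.float64(-14.307708848735087), np.float64(73.51900533211386)) (np.float64(-14.234046260236362), np.float64(-76.32200211931267))
```

```bash
python3 -m handwheel '[{"gripper":1,"offset":[-4,-1,4],"rotation":[0,0,0]},{"gripper":1,"offset":[-6,-1,15],"rotation":[0,0,0]},{"gripper":1,"offset":[-6,-1,32],"rotation":[0,0,0]},{"gripper":1,"offset":[-6,-1,50],"rotation":[0,0,0]},{"gripper":1,"offset":[-6,-1,68],"rotation":[0,0,0]},{"gripper":1,"offset":[-6,-1,84],"rotation":[0,0,0]},{"gripper":1,"offset":[-6,-1,97],"rotation":[0,0,0]},{"gripper":1,"offset":[-6,-1,105],"rotation":[0,0,0]}]'; python3 -m handwheel '[{"gripper":1,"offset":[0,0,1],"rotation":[0,0,0]},{"gripper":1,"offset":[0,0,3],"rotation":[0,0,0]},{"gripper":1,"offset":[0,0,5],"rotation":[0,0,0]},{"gripper":1,"offset":[0,0,7],"rotation":[0,0,0]},{"gripper":1,"offset":[0,0,8],"rotation":[0,0,0]},{"gripper":1,"offset":[0,0,8],"rotation":[0,0,0]},{"gripper":1,"offset":[0,0,8],"rotation":[0,0,0]},{"gripper":1,"offset":[0,0,8],"rotation":[0,0,0]}]'
```

```text
t: 12.4
tool_pos: [0.5292, 0.1326, 0.0234]
tool_rot: [3.133, 0.238, -0.001]
contact_force: [-0.5, -0.1, -1.5]
opening: 0.0242
grip_force: 20.2
t: 13.4
tool_pos: [0.5296, 0.1326, 0.0166]
tool_rot: [3.133, 0.238, 0.0]
contact_force: [-0.0, -0.2, 0.1]
opening: 0.0239
grip_force: 20.2
```

```bash
python3 -m handwheel '[{"gripper":1,"offset":[0,0,1],"rotation":[0,0,0]},{"gripper":1,"offset":[0,0,1.5],"rotation":[0,0,0]},{"gripper":1,"offset":[0,0,1.5],"rotation":[0,0,0]},{"gripper":0.3,"offset":[0,0,1.5],"rotation":[0,0,0]},{"gripper":0,"offset":[0,0,1.5],"rotation":[0,0,0]},{"gripper":-0.3,"offset":[0,0,1.5],"rotation":[0,0,0]},{"gripper":-0.3,"offset":[0,0,1.5],"rotation":[0,0,0]},{"gripper":-0.3,"offset":[0,0,1.5],"rotation":[0,0,0]}]';  python3 -m handwheel '[{"gripper":-0.3,"offset":[0,0,-5],"rotation":[0,0,0]},{"gripper":-0.3,"offset":[0,0,-20],"rotation":[0,0,0]},{"gripper":-0.3,"offset":[0,0,-45],"rotation":[0,0,0]},{"gripper":-0.3,"offset":[0,0,-80],"rotation":[0,0,0]},{"gripper":-0.3,"offset":[0,0,-120],"rotation":[0,0,0]},{"gripper":-0.3,"offset":[0,0,-160],"rotation":[0,0,0]},{"gripper":-0.3,"offset":[0,0,-190],"rotation":[0,0,0]},{"gripper":-0.3,"offset":[0,0,-190],"rotation":[0,0,0]}]'
python3 - <<'E'
from h import *
d=cam("wrist"); save(d,"w6.png")
E
```

```text
t: 14.4
tool_pos: [0.5295, 0.1326, 0.015]
tool_rot: [-3.133, -0.238, -0.0]
contact_force: [0.2, -0.9, -0.2]
opening: 0.0554
grip_force: 0.0
t: 15.4
tool_pos: [0.5316, 0.1328, 0.2098]
tool_rot: [-3.132, -0.238, -0.013]
contact_force: [-0.4, 0.0, -1.4]
opening: 0.0554
grip_force: 0.0
```

View pics/w6.png

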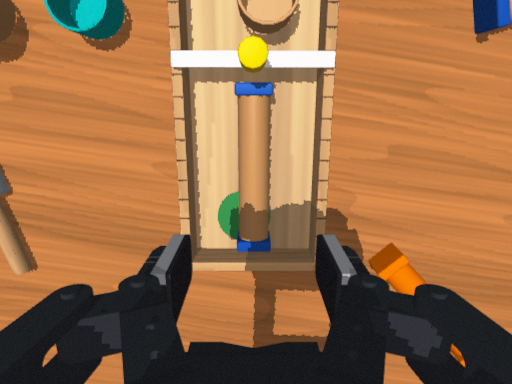

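The tube lies in the bay with caps at (254,88) and (254,245), and the divider is at row 58. I verify end gaps, flatness and the cup numerically.

```bash
python3 - <<'E'
from m import *
d=cam("wrist"); t=cam("top")
th=np.radians(8.7);u=np.array([np.cos(th),np.sin(th)]);v=np.array([-u[1],u[0]])
C=np.array([.5787,.1404]); f=lambda p:(((p[:2]-C)@u*1000).round(1),((p[:2]-C)@v*1000).round(1))
b,_=blobs(d["image"],(105,150,60),(125,255,255),100)
for a,p,q in b:
    print(a,p,q,"top edge@.045",f(onz(d,p[0],q[1],.045)),"bottom edge",f(onz(d,p[0],q[1]+q[3],.045)),"width mm",q[2])
print("near wall inner rim",f(onz(d,254,262,.045)),"floor line",f(onz(d,210,249,.008)))
save(t,"top2.png"); cv2.imwrite("pics/fin.png",cv2.resize(t["image"][80:225,145:240],None,fx=4,fy=4,interpolation=2)[:,:,::-1])
print(ctrl.get_obs()["t"])
E
```

```text
926 [492.9  12.7] [476   0  36  30] top edge@.045 (np.float64(98.8), np.float64(-205.5)) bottom edge (np.float64(75.1), np.float64(-209.9)) width mm 36
486 [253.5  86. ] [235  80  38  13] top edge@.045 (np.float64(33.1), np.float64(0.3)) bottom edge (np.float64(21.7), np.float64(0.3)) width mm 38
369 [252.8 244.6] [237 235  33  16] top edge@.045 (np.float64(-118.8), np.float64(0.9)) bottom edge (np.float64(-136.8), np.float64(0.9)) width mm 33
near wall inner rim (np.float64(-149.4), np.float64(-0.4)) floor line (np.float64(-151.9), np.float64(50.6))
15.55
```

View pics/fin.png

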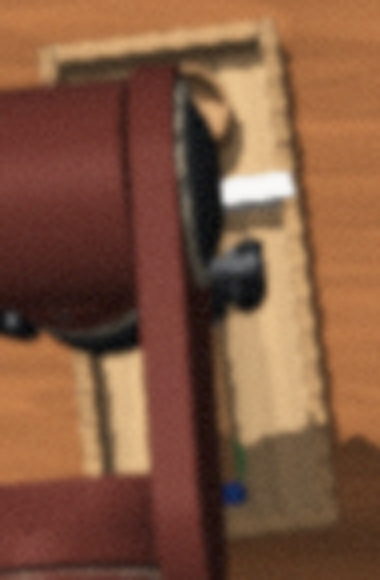

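The tube spans -137 to +33 mm, giving gaps of about 12 mm at each end. It is flat at cap-top height, and the cup still stands in its own bay with the divider clear of it. The robot touches nothing, so I hand in.

```bash
python3 -c "
from station import ctrl
print(ctrl.finish_job())"
```

```text
the job is handed in; nothing more can be done
None
```

The divider now stands about 50 mm towards the cup without having touched it, the long blue-capped tube lies flat in the lengthened bay with about 12 mm free at each end, and the job was handed in at about 15.6 s.

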